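Tap-test a ground sensor and hold the read-out dial

TASK

Tap-test the white sensor: pick up the mallet and give the brass-capped sprung pin beside it a brisk blow with the mallet head, then stand the mallet back on its round pad, on its face, and let go of it. Then turn the spring-return dial on the test box clockwise past its first two clicks to the third (green mark), never as far as the red mark, and finish while still holding it there against its spring. Leave the spare sensor, the tape roll and the battery where they are.

Things in the scene. Friction and masses are not known exactly. Their poses are not given: they have to be found in the camera images.
- mallet: Stubby soft-faced mallet, about 0.4 kg, nearly all of it in the head: an upright cylinder 45 mm across and 70 mm tall (dark steel with orange faces) that stands on its lower face. A wooden handle of rectangular section, 22 mm wide and 24 mm high, sticks out level to the mallet's -x from 20 to 150 mm from the head's axis, its centre line 40 mm above the lower face. Origin: centre of the lower face; z up along the head's axis.
- mallet_grip (a point): Point on the handle's centre line, 60 mm from the head's axis (toward mallet -x) and 40 mm above the lower face: a good place to grip across the handle. Axes as the mallet's.
- mallet_pad: Round black rubber pad, 170 mm across and 5 mm thick, fixed. Origin: centre of its underside, on the table. The mallet belongs on it, head axis no more than 65 mm from the pad's centre.
- tap_stand: Fixed aluminium base plate, 120 mm (x) by 210 mm (y) by 20 mm. A white sensor box 80 mm square with its top 85 mm above the table is clamped on it at y = +55 mm; a steel sleeve 48 mm across, top also 85 mm above the table, stands at y = -55 mm and carries the sprung pin. Origin: centre of the underside.
- tap_pin_top (a point): Centre of the top of the sprung pin's brass cap, 32 mm across; when up, 110 mm above the table and 25 mm above its sleeve. It moves with the pin.
- tap_pin (a joint): How far the sprung pin is pressed down, m: 0 up, 0.014 at its stop; springs back by itself (3 N to start, 6 N at the stop). Only a brisk blow by the mallet registers: 6 mm down or more while still going down faster than 50 mm/s. It must not be pressed with the gripper.
- test_box: Fixed black instrument box with a grey top panel, 140 mm (x) by 180 mm (y), panel 70 mm above the table. Origin: centre of the underside. The dial stands upright in the middle of the panel. Dots around it at 50 mm radius mark, clockwise from above and beginning at box -x: rest, first and second click (white), third (larger, green), fourth (red).
- dial_grip (a point): Point on the dial's vertical axis, inside its grip bar, 106 mm above the table. The black grip bar is 56 mm long (along this point's x), 16 mm wide (y) and reaches from 80 to 120 mm above the table, on a grey disc 68 mm across; a white line on top marks its pointer end, toward this point's -x. It turns with the dial.
- dial (a joint): Dial angle, rad, growing clockwise as seen from above: 0 at rest, clicks every 0.4 rad (third at 1.2, red mark at 1.6), stop at 1.7. A spring always turns it back to 0 when let go; holding takes about 0.1 N m at the start and 0.15 N m at the third click, and each click adds or takes off 0.05 N m. It does not stay at any click by itself. Third click counts from 1.04 to 1.36; beyond 1.45 is a failure.
- spare_sensor: Loose white sensor box, 80 mm square, 65 mm tall; origin centre of underside. Bystander.
- tape_roll: Yellow ring lying flat, 80 mm across, 25 mm tall; origin centre of underside. Bystander.
- battery: Loose grey battery with a yellow band, 70 by 110 mm, about 56 mm tall; origin centre of underside. Bystander.
Mind the look-alikes: they are no part of the job. Leave any brown or orange look-alike of the test_box alone.

How it is judged:
By the outcome, as a careful person would: the job done as asked, in the order asked, and still so for the second after the job is handed in, while the arm keeps its last pose, push and grip.
It also fails if it takes over 56 s, if anything falls off the work surface, if the arm or the gripper's body presses on something with over 40 N, if the wrist force passes 120 N, or if a joint passes its speed limit or range.

ROBOT

A 6-joint arm with a two-finger parallel gripper is mounted at the origin on the work surface. World frame = base frame: x ahead of the robot, y to its left, z up, the work surface at z = 0. Lengths are in mm, angles in degrees, forces in N, time in s.
With the tool pointing down it reaches from about 350 to 850 mm from the base axis. Payload 8.1 kg.
Tool frame: the origin (TCP) lies between the finger pads; the fingertips stand 14 mm ahead of it and the grasp point (between the pads) lies 5 mm behind it; z points along the fingers, x is the direction in which the jaws open and shut, and the axes are right-handed (so a half turn about z gives the same grasp; the last joint's range is limited). The gripper opens to 85 mm and grips with 20 to 120 N. Pads are 22 mm wide; open, the fingers measure 114 mm over their backs; the gripper's body (76 mm by 85 mm) begins 54 mm behind the grasp point. The pads swing forward as they close: fully open they stand 13 mm farther back than shut.
Start: joints at [66.899, 7.471, 85.268, -0, 87.261, -4.893], TCP at [187.465, 569.967, 245.292] pointing down, gripper open.
Joint ranges: [-169.43, 169.43], [-51.17, 129.36], [1.28, 143.12], [-76.62, 256.62], [0, 156.53], [-152.29, 152.29]. Speed limits (degrees/s): [136.94, 136.94, 159.86, 180, 180, 180].

INTERFACE

Orientations are given as [roll, pitch, yaw] about the fixed x, y, z axes, in that order (R = Rz(yaw) Ry(pitch) Rx(roll)).
In Python, from bench import r, vision, job gives the robot as it stands.
- The arm moves only by the tool send_rows, never from a script. Its arguments are lists of equal length, an entry for each row: "dp": the shift along the world's x, y, z in mm, a list of three; "rot": the turn, a rotation vector about the world's x, y, z in rad, a list of three. In form: {"dp": [[tx, ty, tz], ...], "rot": [[wx, wy, wz], ...]}. A call has 1 to 5 rows; each row is the pose to reach, as a shift and turn from the pose commanded when the call began; what a row does not reach only later rows make up. A row lasts 1/8 s, in which the tool goes at most 62.5 mm and 10.7 degrees, less where a joint would pass 70% of its speed; a pose out of reach is approached as far as the arm can. A call with a gripper value outside its range is refused whole. "jaw" is the finger opening in mm, from 0 to 85.4, set as the call begins (left out, the last holds). The fingers move at their own pace and stop on an object; "force" is the grip in N (left out, the last holds). Time passes only in rows, so rows that repeat a pose let the fingers close. It gives the time, the measured TCP pose, the force and the opening at its end, in the units of the state.
- r.sense(): the state, without advancing time (a new reading comes with each control period).
- vision.snapshot(name): name is "scene" or "top" or "wrist"; returns a dict with "pixels" (420x560x3 uint8, red, green, blue), "depth" (420x560 float32, mm along the optical axis (not along the pixel's ray), 0 where there is no reading), "intrinsics" (3x3 intrinsics, pixels), "world_from_camera" (4x4, takes a point from camera to world coordinates); the wrist camera has in their place "T_tool_cam" (4x4, takes a point from camera to tool coordinates, whose origin is the TCP and whose axes are the tool frame's). Camera axes: x right, y down, z forward; pixel columns grow to the right and rows downward; lengths in mm; the calibration is good to about 2 mm. A picture is of the moment at which its call begins: read the wrist's pose just before it.
- job.hand_in(): hands the job in, once; it reports no verdict.
The state is a dict: "time": time; "joint_pos": joint angles; "qd": joint speeds; "joint_efforts": joint torques, N m; "tool_pos": TCP position; "tcp_rot": TCP orientation; "ft_force": force on the tool from outside, world axes, zero at the start; "wrist_torque": the same for the moment, N m; "finger_gap": finger opening in mm.
Only numpy, scipy, OpenCV 4.12 (cv2) and the standard library are available. Lean on these libraries where they do the work, as an engineer would, in place of code of your own. Each camera call takes 0.05 s, during which the arm holds its last target.

## Working session

There is one attempt and no reset: what is moved stays moved. The work goes in short steps, Python scripts to look and compute and a tool call to move; the robot and the scene stay as the last step left them, time stands still between calls to the robot, and variables do not carry over. Pictures are saved under pics/ and viewed, and the job is handed in when it is done.

Besides the shell and the picture viewer there is one more tool, called after ">>>" as name(argument=value, ...), one argument or row to a line, values as JSON. send_rows: Moves the arm, as the interface text tells. Its arguments: {"type":"object","properties":{"dp":{"type":"array"},"rot":{"type":"array"},"jaw":{"type":"number"},"force":{"type":"number"}},"required":["dp","rot"]}

```bash
ls; mkdir -p pics; cat > h.py <<'E'
import sys; sys.path.insert(0,'.')
import numpy as np, cv2, pickle
from bench import r, vision, job
def snap(n,fn):
    s=r.sense(); d=vision.snapshot(n); cv2.imwrite('pics/%s.png'%fn,d['pixels'][:,:,::-1]); d['state']=s
    pickle.dump(d,open('pics/%s.pkl'%fn,'wb')); return d
def load(fn): return pickle.load(open('pics/%s.pkl'%fn,'rb'))
def ray(d,u,v,z):
    K=np.array(d['intrinsics']);T=np.array(d['world_from_camera'])
    q=T[:3,:3]@np.linalg.solve(K,[u,v,1]);o=T[:3,3]
    return o+q*(z-o[2])/q[2]
def cloud(d):
    K=np.array(d['intrinsics']);T=np.array(d['world_from_camera']);D=d['depth']
    v,u=np.mgrid[:420,:560];P=np.stack([(u-K[0,2])/K[0,0]*D,(v-K[1,2])/K[1,1]*D,D],-1)
    return P@T[:3,:3].T+T[:3,3]
E
python3 - <<'E'
from h import *
for n in ['scene','top']:
    d=snap(n,n+'0')
    print(n,d['intrinsics'],d['world_from_camera'])
print(r.sense())
E
```

```text
pics
scene [[442.96079436   0.         270.79299007]
 [  0.         442.96079436 208.72884113]
 [  0.           0.           1.        ]] [[-2.52502884e-01  6.31540821e-01 -7.33074679e-01  1.50959296e+03]
 [ 9.67581398e-01  1.68986101e-01 -1.87696392e-01  1.95539361e+02]
 [ 5.34149819e-03 -7.56703303e-01 -6.53736628e-01  1.05801025e+03]
 [ 0.00000000e+00  0.00000000e+00  0.00000000e+00  1.00000000e+00]]
top [[519.14571703   0.         281.15076293]
 [  0.         519.14571703 218.61973724]
 [  0.           0.           1.        ]] [[-2.42142791e-02 -9.92623196e-01  1.18797557e-01  2.97847176e+02]
 [-9.99682041e-01  2.32059255e-02 -9.86417649e-03 -7.90316578e+01]
 [ 7.03460314e-03 -1.18998638e-01 -9.92869497e-01  1.47826003e+03]
 [ 0.00000000e+00  0.00000000e+00  0.00000000e+00  1.00000000e+00]]
{'time': 0.1, 'joint_pos': array([ 6.69016959e+01,  7.51230794e+00,  8.53231392e+01, -3.48885106e-04,
        8.72606419e+01, -4.89345430e+00]), 'qd': array([-0.04849028, -0.11023935, -0.15898738,  0.01704489, -0.13038461,
       -0.04786007]), 'joint_efforts': array([ 7.34950427e-04, -5.70947492e+01, -5.01943874e+01, -2.29605948e-04,
        8.05071410e-03, -1.05046972e-04]), 'tool_pos': array([187.24999001, 569.54110208, 244.3324295 ]), 'tcp_rot': array([-1.79992150e+02,  9.57685320e-02,  7.17951738e+01]), 'ft_force': array([1.01590221, 0.64847702, 0.60467856]), 'wrist_torque': array([ 0.07122871, -0.01482   , -0.00725606]), 'finger_gap': 85.17929050795237}
```

View pics/top0.png

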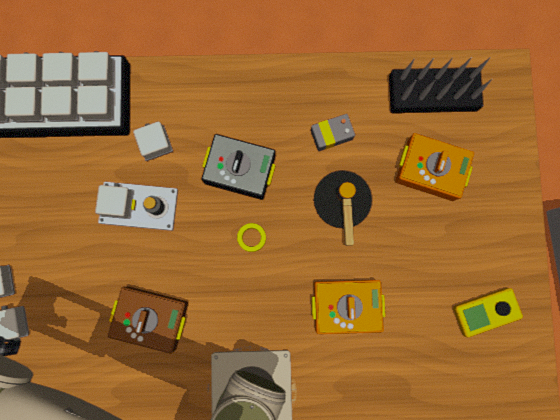

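View pics/scene0.png

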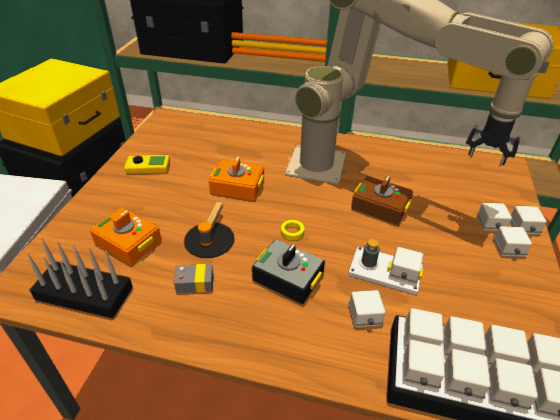

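Candidates in top0: the mallet is at (347,190), the only orange head on a black pad. The tap stand is at (137,205), with its brass pin at (153,204). For the test box, the grey-topped black one at (239,165) fits; the brown one at (148,319), orange one at (348,307) and orange one at (435,167) are look-alikes. For the sensors, the clamped one is at (113,201), and the spare is at (153,141).

```bash
python3 - <<'E'
from h import *
d=load('top0'); im=d['pixels'][:,:,::-1]
a=cv2.resize(im[125:255,90:290],None,fx=4,fy=4,interpolation=cv2.INTER_CUBIC)
b=cv2.resize(im[155:255,300:400],None,fx=5,fy=5,interpolation=cv2.INTER_CUBIC)
cv2.imwrite('pics/ca.png',a);cv2.imwrite('pics/cb.png',b)
P=cloud(d)
for n,(u,v) in dict(head=(347,189),handle=(348,220),pad=(330,215),pin=(153,202),sensor=(113,198),panel=(215,160),dial=(238,160),table=(290,200)).items(): print(n,P[v,u].round(1))
hsv=cv2.cvtColor(im,cv2.COLOR_BGR2HSV)
# pad black
g=im.max(2); 
def blob(m,u,v,rad):
    mm=np.zeros_like(m);cv2.circle(mm,(u,v),rad,1,-1);m=(m*mm).astype(np.uint8)
    n,l,s,c=cv2.connectedComponentsWithStats(m);k=1+np.argmax(s[1:,4]);return (l==k).astype(np.uint8),s[k],c[k]
m,s,c=blob((g<60),343,199,36);pts=cv2.findContours(m,0,1)[0][0]
e=cv2.fitEllipse(cv2.convexHull(pts));print('pad',s,e,ray(d,*e[0],5).round(1))
E
```

```text
head [ 543.1 -275.4   76.3]
handle [ 459.5 -277.2   58.8]
pad [ 481.5 -233.9    3.1]
pin [514.1 247.1 109.8]
sensor [532.  362.4  81.6]
panel [634.6  86.3  67.2]
dial [620.9  18.9 118.9]
table [ 528.3 -120.5   -1.1]Traceback (most recent call last):
  File "<stdin>", line 14, in <module>
  File "<stdin>", line 12, in blob
cv2.error: OpenCV(4.12.0) :-1: error: (-5:Bad argument) in function 'circle'
> Overload resolution failed:
>  - img data type = bool is not supported
>  - Expected Ptr<cv::UMat> for argument 'img'
```

View pics/ca.png

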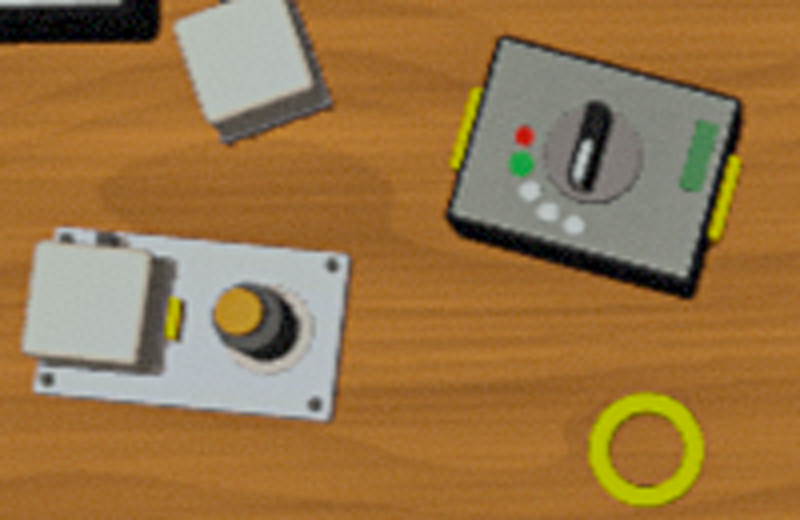

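View pics/cb.png

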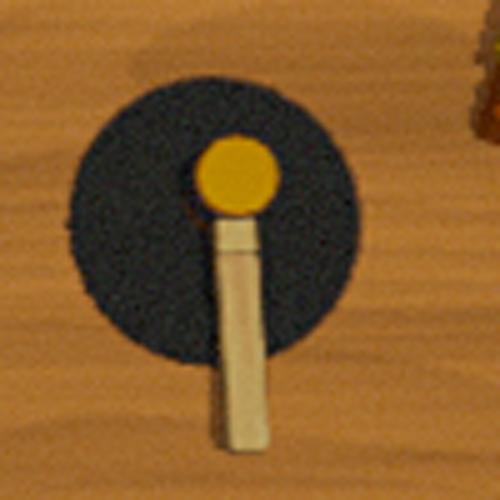

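```bash
python3 - <<'E'
from h import *
d=load('top0'); im=d['pixels'][:,:,::-1].copy(); hsv=cv2.cvtColor(im,cv2.COLOR_BGR2HSV)
def blob(m,u,v,rad):
    mm=np.zeros(m.shape,np.uint8);cv2.circle(mm,(u,v),rad,1,-1);m=m.astype(np.uint8)*mm
    n,l,s,c=cv2.connectedComponentsWithStats(m);k=1+np.argmax(s[1:,4]);return (l==k).astype(np.uint8),s[k],c[k]
def el(m,z,n):
    e=cv2.fitEllipse(cv2.convexHull(cv2.findContours(m,0,1)[0][0]));print(n,np.round(e[0],1),np.round(e[1],1),round(e[2]),ray(d,*e[0],z).round(1))
g=im.max(2);H,S,V=hsv[...,0],hsv[...,1],hsv[...,2]
m,s,c=blob(g<75,343,199,36);el(m,5,'pad')
print(hsv[189,347],hsv[220,348],hsv[202,149],hsv[160,239],hsv[166,236])
m,s,c=blob((S>190)&(V>140)&(H>10)&(H<28),347,190,10);print(s);el(m,75,'head')
m,s,c=blob((S>150)&(V>140)&(H>10)&(H<28),149,203,8);print(s);el(m,110,'cap')
m,s,c=blob((S>50)&(S<190)&(V>140)&(H>12)&(H<30),348,222,27);
print(s);rc=cv2.minAreaRect(cv2.findContours(m,0,1)[0][0]);print(rc)
for p in cv2.boxPoints(rc): print('handle corner',ray(d,*p,57).round(1))
# dial bar dark
m,s,c=blob((g<70),239,161,15);rc=cv2.minAreaRect(cv2.findContours(m,0,1)[0][0]);print('bar',s,rc,ray(d,*rc[0],120).round(1))
# dots
for n,mm in dict(white=(S<25)&(V>190),green=(S>120)&(H>45)&(H<75),red=(S>150)&((H<8)|(H>172))).items():
    R=np.zeros(mm.shape,np.uint8);cv2.circle(R,(239,165),32,1,-1)
    n_,l,s,c=cv2.connectedComponentsWithStats(mm.astype(np.uint8)*R)
    for k in range(1,n_):
        if s[k,4]>4: print(n,s[k,4],c[k].round(1),ray(d,*c[k],70).round(1))
# panel
m,s,c=blob((S<60)&(V>90)&(V<200),239,165,48);m=cv2.morphologyEx(m,cv2.MORPH_CLOSE,np.ones((5,5)));rc=cv2.minAreaRect(cv2.findContours(m,0,1)[0][0]);print('panel',rc,ray(d,*rc[0],70).round(1))
P=[ray(d,*p,70) for p in cv2.boxPoints(rc)];print(np.round(P,1))
E
```

```text
pad [342.3 199.1] [57.  57.8] 133 [ 526.5 -270.7    5. ]
[ 22 255 185] [ 19 133 184] [ 21 188 186] [143  68  15] [ 90   5 104]
[340 182  16  16 191]
head [347.1 189.6] [15.2 15.4] 96 [ 541.6 -275.6   75. ]
[144 197  11  12 101]
cap [149.1 202.5] [10.8 11.1] 32 [512.9 257.5 110. ]
[ 321  199   54   51 1015]
((350.3410339355469, 224.84796142578125), (46.34333419799805, 52.909950256347656), 43.72697067260742)
handle corner [ 439.8 -186.5   57. ]
handle corner [ 544.2 -291.6   57. ]
handle corner [ 452.5 -380.4   57. ]
handle corner [ 349.7 -275.3   57. ]
bar [233 151  10  22 105] ((237.0413055419922, 161.36239624023438), (6.992132186889648, 21.55109214782715), 16.699243545532227) [617.   21.4 120. ]
white 7 [222.1 172.3] [598.9  66.6  70. ]
white 6 [226.2 178.2] [582.1  55.7  70. ]
white 8 [233.1 180.9] [574.1  36.7  70. ]
green 27 [219.9 165.5] [618.1  72.7  70. ]
red 15 [220.6 158.6] [637.6  70.5  70. ]
panel ((237.86154174804688, 164.00770568847656), (61.48175811767578, 45.519309997558594), 15.255120277404785) [621.2  23.   70. ]
[[584.4 121.7  70. ]
 [708.   87.6  70. ]
 [658.2 -76.4  70. ]
 [535.6 -40.8  70. ]]
```

```bash
python3 - <<'E'
from h import *
from scipy.optimize import least_squares as L
d=load('top0');f=lambda X,Y,z:ray(d,(X+.5)/5-.5+300,(Y+.5)/5-.5+155,z)
for X,Y in [(215,252),(261,252),(227,450),(269,450),(248,450),(238,252)]: print(X,Y,f(X,Y,57).round(1))
h=f(237,175,75);e=f(248,450,57);print(h,e,e-h,np.degrees(np.arctan2(*(h-e)[1::-1])))
p=np.array([(598.9,66.6),(582.1,55.7),(574.1,36.7),(618.1,72.7),(637.6,70.5)])
o=L(lambda c:np.hypot(*(p-c).T)-50,[620,23]);c=o.x;print('dial',c,o.fun)
q=p-c;print(np.degrees(np.arctan2(q[:,1],q[:,0])))
# scene check: cap, head
d=load('scene0');im=d['pixels'][:,:,::-1]
P=cloud(d)
cv2.imwrite('pics/s1.png',np.hstack([cv2.resize(im[190:270,170:270],None,fx=4,fy=4),cv2.resize(im[230:310,345:445],None,fx=4,fy=4)]))
E
```

```text
215 252 [ 501.9 -264.1   57. ]
261 252 [ 501.3 -289.6   57. ]
227 450 [ 392.  -266.5   57. ]
269 450 [ 391.5 -289.6   57. ]
248 450 [ 391.8 -278.1   57. ]
238 252 [ 501.6 -276.9   57. ]
[ 541.68151187 -275.51230289   75.        ] [ 391.77410907 -278.05658862   57.        ] [-149.90740279   -2.54428573  -18.        ] 0.9723525087792521
dial [621.57022937  22.94373995] [-0.80845254  1.29202257 -0.57675277 -0.12287192  0.18517128]
[117.44236999 140.31079112 163.83909367  93.98960945  71.37260137]
```

View pics/s1.png

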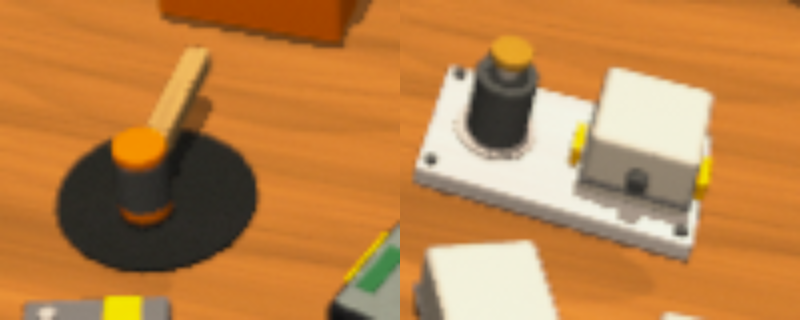

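The crops confirm the choice: the mallet's head is orange, and the brass pin stands beside the clamped sensor. The handle measures 150 mm and the dots fit a 50 mm circle to 1 mm. Next I'll cross-check the cap and head in the scene view.

```bash
python3 - <<'E'
from h import *
d=load('scene0')
print(ray(d,345+(511-400)/4-.4,230+51/4-.4,110),ray(d,170+139/4-.4,190+148/4-.4,75))
# dial top bar in scene: region
im=d['pixels'][:,:,::-1];cv2.imwrite('pics/s2.png',cv2.resize(im[235:305,245:335],None,fx=6,fy=6))
E
```

```text
[517.4039946  258.25412228 110.        ] [ 548.603382   -272.26101561   75.        ]
```

>>> send_rows(
  dp=[
    [50,-50,0],
    [100,-100,0],
    [150,-150,0],
    [200,-200,0],
    [250,-250,0],
  ],
  rot=[
    [0,0,0.08],
    [0,0,0.16],
    [0,0,0.25],
    [0,0,0.34],
    [0,0,0.34],
  ],
)

```text
time: 0.72
tool_pos: [409.3, 347.3, 245.0]
tcp_rot: [-180.0, 0.0, 91.4]
ft_force: [1.2, 0.1, -0.1]
finger_gap: 85.4
```

>>> send_rows(
  dp=[
    [10,-60,0],
    [20,-120,0],
    [25,-180,0],
    [30,-240,0],
    [35,-300,0],
  ],
  rot=[
    [0,0,0],
    [0,0,0],
    [0,0,0],
    [0,0,0],
    [0,0,0],
  ],
)

```text
time: 1.35
tool_pos: [443.0, 47.1, 245.0]
tcp_rot: [-180.0, -0.0, 91.3]
ft_force: [1.4, 0.2, 1.0]
finger_gap: 85.5
```

>>> send_rows(
  dp=[
    [2,-60,0],
    [4,-120,-20],
    [6,-180,-40],
    [8,-240,-60],
    [9,-296,-80],
  ],
  rot=[
    [0,0,0],
    [0,0,0],
    [0,0,0],
    [0,0,0],
    [0,0,0],
  ],
)

```text
time: 1.98
tool_pos: [452.0, -249.0, 164.5]
tcp_rot: [180.0, -0.0, 91.3]
ft_force: [0.8, -0.0, -0.0]
finger_gap: 85.2
```

>>> send_rows(
  dp=[
    [0,0,0],
    [0,0,0],
    [0,0,0],
  ],
  rot=[
    [0,0,0],
    [0,0,0],
    [0,0,0],
  ],
)

```text
time: 2.35
tool_pos: [453.0, -246.0, 166.0]
tcp_rot: [179.9, 0.0, 91.4]
ft_force: [-0.7, 0.3, -0.5]
finger_gap: 85.3
```

```bash
python3 - <<'E'
from h import *
d=snap('wrist','w1');print(d['state']['tool_pos'],d['state']['tcp_rot'],d['T_tool_cam'],d['intrinsics'])
E
```

```text
[ 452.95310056 -245.98627878  165.97567305] [1.79945877e+02 1.62852816e-02 9.13538188e+01] [[ 9.99999004e-01 -9.16806465e-04  1.07270064e-03  1.04878247e+00]
 [ 5.37335048e-04  9.50314989e-01  3.11289469e-01 -8.08119400e+01]
 [-1.30479569e-03 -3.11288583e-01  9.50314535e-01 -1.29071584e+02]
 [ 0.00000000e+00  0.00000000e+00  0.00000000e+00  1.00000000e+00]] [[336.41984192   0.         284.17561579]
 [  0.         336.41984192 208.70214831]
 [  0.           0.           1.        ]]
```

View pics/w1.png

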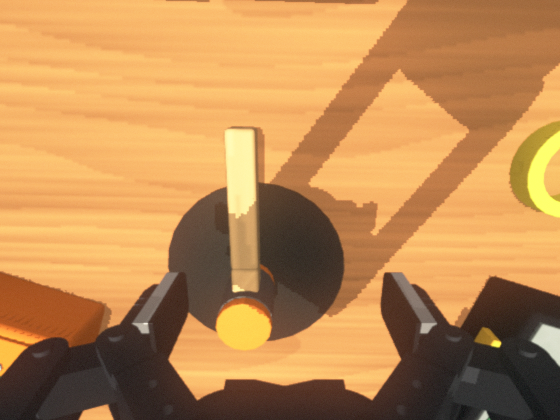

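The wrist view shows the mallet's head at (244,322) and its handle end at (241,130). The first call fell short of what I asked for, so I'll work from the measured pose from here on.

```bash
cat >> h.py <<'E'
from scipy.spatial.transform import Rotation as Ro
def wristfix(d):
    s=d['state'];T=np.eye(4);T[:3,:3]=Ro.from_euler('xyz',s['tcp_rot'],degrees=True).as_matrix();T[:3,3]=s['tool_pos']
    d['world_from_camera']=T@np.array(d['T_tool_cam']);return d
E
python3 - <<'E'
from h import *
d=wristfix(load('w1'))
print('head',ray(d,244,322,75)); a=ray(d,241,128,57);b=ray(d,245,268,57);print(a,b)
print('target delta', np.array([481.7,-276.6])-d['state']['tool_pos'][:2])
E
```

```text
head [ 537.24008029 -273.86834835   75.        ]
[ 392.26203884 -275.90532724   57.        ] [ 500.20596144 -274.5762697    57.        ]
target delta [ 28.74689944 -30.61372122]
```

>>> send_rows(
  dp=[
    [28,-29.5,0],
    [28,-29.5,-40],
    [28,-29.5,-80],
    [28,-29.5,-110],
    [28,-29.5,-125],
  ],
  rot=[
    [0,0,0],
    [0,0,0],
    [0,0,0],
    [0,0,0],
    [0,0,0],
  ],
)

```text
time: 3.02
tool_pos: [480.1, -274.9, 39.0]
tcp_rot: [-179.9, -0.1, 91.4]
ft_force: [0.7, 0.1, 0.1]
finger_gap: 85.2
```

>>> send_rows(
  dp=[
    [0,0,0],
    [0,0,0],
  ],
  rot=[
    [0,0,0],
    [0,0,0],
  ],
)

```text
time: 3.28
tool_pos: [481.6, -277.0, 42.1]
tcp_rot: [179.9, 0.1, 91.3]
ft_force: [0.1, 0.8, 0.3]
finger_gap: 85.3
```

>>> send_rows(
  dp=[
    [0,0,0],
    [0,0,0],
    [0,0,0],
    [0,0,0],
    [0,0,0],
  ],
  rot=[
    [0,0,0],
    [0,0,0],
    [0,0,0],
    [0,0,0],
    [0,0,0],
  ],
  jaw=10,
  force=90,
)

```text
time: 3.9
tool_pos: [480.5, -276.7, 40.6]
tcp_rot: [180.0, 0.0, 91.3]
ft_force: [-2.3, -0.1, 4.6]
finger_gap: 20.9
```

>>> send_rows(
  dp=[
    [0,0,15],
    [0,0,45],
    [0,0,90],
    [0,0,130],
    [0,0,130],
  ],
  rot=[
    [0,0,0],
    [0,0,0],
    [0,0,0],
    [0,0,0],
    [0,0,0],
  ],
)

```text
time: 4.53
tool_pos: [482.5, -277.8, 174.8]
tcp_rot: [179.7, 0.3, 91.3]
ft_force: [0.3, -0.2, -3.9]
finger_gap: 20.7
```

>>> send_rows(
  dp=[
    [0,0,0],
    [0,0,0],
  ],
  rot=[
    [0,0,0],
    [0,0,0],
  ],
)

```text
time: 4.78
tool_pos: [479.1, -275.6, 167.8]
tcp_rot: [-179.8, -0.1, 91.3]
ft_force: [0.4, -0.2, -4.7]
finger_gap: 20.9
```

```bash
python3 - <<'E'
from h import *
print({k:np.round(v,1) for k,v in r.sense().items()})
d=snap('wrist','w2');d=snap('scene','s3');im=d['pixels'][:,:,::-1]
cv2.imwrite('pics/s3c.png',cv2.resize(im[120:270,150:290],None,fx=4,fy=4))
E
```

```text
{'time': np.float64(4.8), 'joint_pos': array([ -35.2,    3.3,   98. ,    0. ,   79. , -126.5]), 'qd': array([-0. ,  0.1, -0.3,  0. ,  0.1,  0.1]), 'joint_efforts': array([  0. , -54.7, -51.4,   0.1,  -0.2,   0. ]), 'tool_pos': array([ 479.1, -275.6,  167.8]), 'tcp_rot': array([-1.798e+02, -1.000e-01,  9.130e+01]), 'ft_force': array([ 0.4, -0.2, -4.7]), 'wrist_torque': array([ 0. ,  0.2, -0. ]), 'finger_gap': np.float64(20.9)}
```

View pics/w2.png

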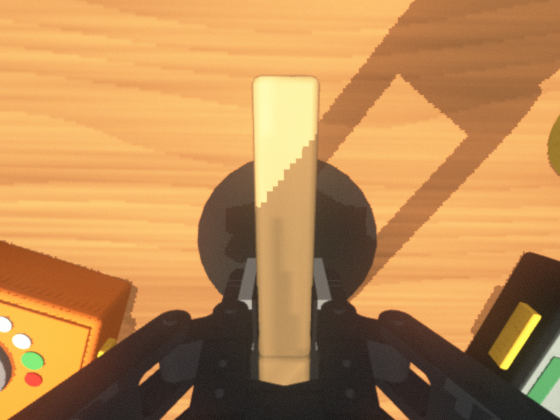

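View pics/s3c.png

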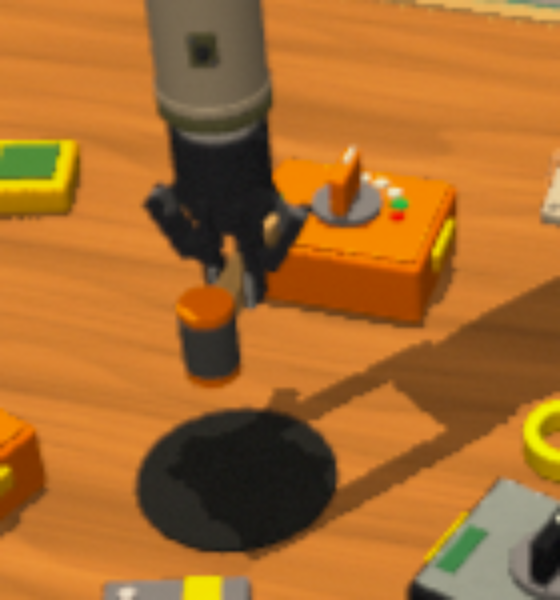

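The wrist view shows the handle held straight, from (285,78) down to the pads at about (285,290), and the scene view shows the head hanging off the pad. I'll measure the handle's tilt next.

```bash
python3 - <<'E'
from h import *
d=wristfix(load('w2'));P=cloud(d)
for v in (90,130,170,210,250): print(np.median(P[v-2:v+3,275:295].reshape(-1,3),0).round(1))
E
```

```text
[ 395.8 -276.2  184.8]
[ 408.1 -275.9  184.7]
[ 421.4 -275.6  184.6]
[ 435.6 -275.3  184.5]
[ 451.1 -274.9  184.5]
```

>>> send_rows(
  dp=[
    [0,50,20],
    [0,100,40],
    [0,150,40],
    [0,200,40],
    [0,250,40],
  ],
  rot=[
    [0,0,0],
    [0,0,0],
    [0,0,0],
    [0,0,0],
    [0,0,0],
  ],
)

```text
time: 5.5
tool_pos: [479.8, -24.9, 209.5]
tcp_rot: [-179.9, -0.0, 91.3]
ft_force: [0.7, -0.4, -2.9]
finger_gap: 20.7
```

>>> send_rows(
  dp=[
    [-5,50,0],
    [-10,100,0],
    [-15,150,0],
    [-20,200,0],
    [-25,240,0],
  ],
  rot=[
    [0,0,0],
    [0,0,0],
    [0,0,0],
    [0,0,0],
    [0,0,0],
  ],
)

```text
time: 6.12
tool_pos: [454.5, 215.3, 209.4]
tcp_rot: [-179.9, 0.0, 91.3]
ft_force: [1.2, 0.9, -4.3]
finger_gap: 20.3
```

>>> send_rows(
  dp=[
    [0,0,0],
    [0,0,0],
    [0,0,0],
  ],
  rot=[
    [0,0,0],
    [0,0,0],
    [0,0,0],
  ],
)

```text
time: 6.5
tool_pos: [455.5, 212.5, 209.9]
tcp_rot: [-180.0, 0.0, 91.2]
ft_force: [0.0, 0.3, -4.0]
finger_gap: 20.8
```

```bash
python3 - <<'E'
from h import *
for i in range(3): print(r.sense()['tool_pos'],r.sense()['tcp_rot'])
d=snap('top','t4');im=d['pixels'][:,:,::-1]
cv2.imwrite('pics/t4c.png',cv2.resize(im[150:270,90:230],None,fx=4,fy=4))
E
```

```text
[455.51256071 212.51244653 209.92945606] [-1.7996808e+02  2.5727551e-02  9.1199724e+01]
[455.51256071 212.51244653 209.92945606] [-1.7996808e+02  2.5727551e-02  9.1199724e+01]
[455.51256071 212.51244653 209.92945606] [-1.7996808e+02  2.5727551e-02  9.1199724e+01]
```

View pics/t4c.png

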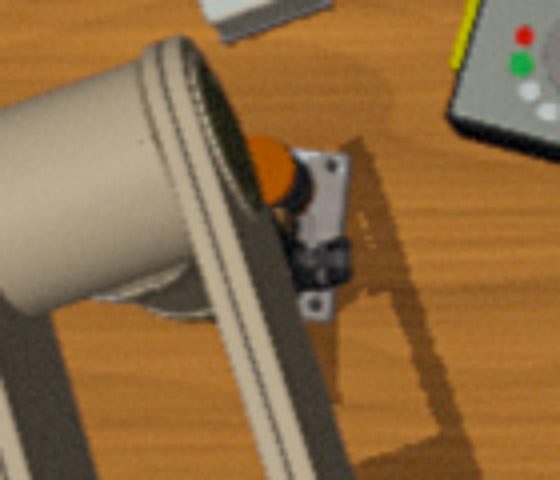

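>>> send_rows(
  dp=[
    [-4,42,0],
    [-4,42,-15],
    [-4,42,-35],
    [-4,42,-38],
    [-4,42,-38],
  ],
  rot=[
    [0,0,0],
    [0,0,0],
    [0,0,0],
    [0,0,0],
    [0,0,0],
  ],
)

```text
time: 7.18
tool_pos: [451.5, 254.8, 172.2]
tcp_rot: [-180.0, 0.0, 91.2]
ft_force: [-0.1, -0.1, -3.9]
finger_gap: 20.6
```

>>> send_rows(
  dp=[
    [0,0,0],
    [0,0,0],
  ],
  rot=[
    [0,0,0],
    [0,0,0],
  ],
)

```text
time: 7.42
tool_pos: [452.0, 255.5, 173.1]
tcp_rot: [179.9, -0.0, 91.3]
ft_force: [-0.5, 0.2, -4.5]
finger_gap: 20.6
```

```bash
python3 - <<'E'
from h import *
print(r.sense()['tool_pos'],r.sense()['tcp_rot'],r.sense()['ft_force'])
d=snap('scene','s5');im=d['pixels'][:,:,::-1];P=cloud(d)
cv2.imwrite('pics/s5c.png',cv2.resize(im[180:300,330:450],None,fx=5,fy=5))
E
```

```text
[451.95713533 255.52174164 173.14481694] [ 1.79923869e+02 -2.76986764e-02  9.12594468e+01] [-0.48949277  0.24415851 -4.53680019]
```

View pics/s5c.png

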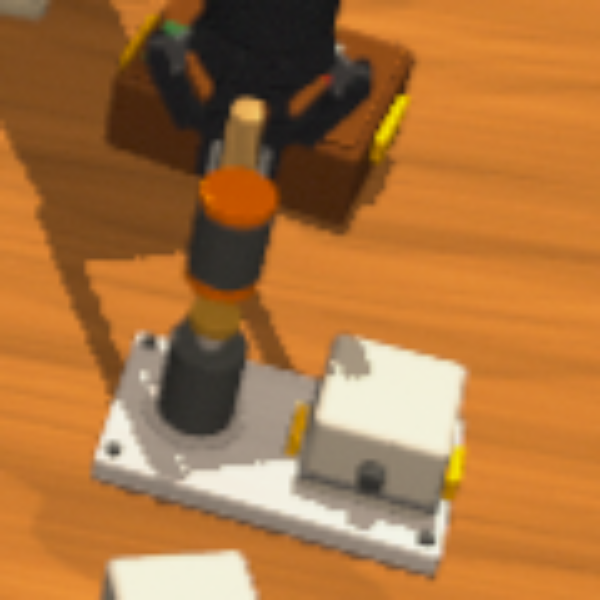

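```bash
python3 - <<'E'
from h import *
d=load('s5');P=cloud(d)
u=330+239/5-.4;v=180+195/5-.4
for z in (203,207,210): print(ray(d,u,v,z).round(1))
print(P[int(v)-1:int(v)+3,int(u)-2:int(u)+3].reshape(-1,3).mean(0).round(1))
d0=load('scene0');P=cloud(d0);print(P[203:206,372:376][...].reshape(-1,3).mean(0), P[240:244,371:374].reshape(-1,3).mean(0).round(1), P[226:229,203:207].reshape(-1,3).mean(0).round(1))
E
```

```text
[513.5 258.1 203. ]
[518.1 257.8 207. ]
[521.6 257.5 210. ]
[518.9 256.6 207.8]
[272.55344137 249.52334808  59.49934807] [513.7 256.9 109.7] [ 550.4 -271.    75.2]
```

The head is centred over the cap to within about 2 mm, and its lower face is about 28 mm above it. I'll strike now, splitting the calls at the bottom so I can read the depth.

>>> send_rows(
  dp=[
    [0,0,-10],
    [0,0,-24],
    [0,0,-39],
  ],
  rot=[
    [0,0,0],
    [0,0,0],
    [0,0,0],
  ],
)

```text
time: 7.85
tool_pos: [451.4, 255.5, 132.3]
tcp_rot: [180.0, -0.0, 91.3]
ft_force: [-1.1, -0.5, 1.5]
finger_gap: 20.5
```

```bash
python3 - <<'E'
from h import *
s=r.sense();print(s['tool_pos'],s['qd'],s['ft_force'],s['wrist_torque'])
E
```

```text
[451.37854895 255.53607655 132.28234031] [-1.50046696e-01  7.03934336e+00  6.07368908e+00  3.22563768e-02
 -1.32563033e+01  1.04345396e-02] [-1.0595793  -0.53671484  1.45859018] [0.00438872 0.17660592 0.02093928]
```

The wrist force went from -4 to +1.5 N, which is about 5.5 N of spring or roughly 11 mm of travel. The arm was still moving down at about 60–100 mm/s, so the blow should count. Now I'll retract.

>>> send_rows(
  dp=[
    [0,0,15],
    [0,0,40],
    [0,0,75],
    [0,0,75],
    [0,0,75],
  ],
  rot=[
    [0,0,0],
    [0,0,0],
    [0,0,0],
    [0,0,0],
    [0,0,0],
  ],
)

```text
time: 8.48
tool_pos: [451.1, 255.3, 207.7]
tcp_rot: [-180.0, 0.0, 91.3]
ft_force: [0.1, 0.2, -5.1]
finger_gap: 20.8
```

```bash
python3 - <<'E'
from h import *
s=r.sense();print(s['tool_pos'],s['tcp_rot'],s['ft_force'],s['wrist_torque'])
d=wristfix(snap('wrist','w6'));P=cloud(d)
for v in (90,130,170,210,250): print(np.median(P[v-2:v+3,275:295].reshape(-1,3),0).round(1))
E
```

```text
[451.0746792  255.33272508 207.70871995] [-1.79958269e+02  1.83353291e-02  9.12703267e+01] [ 0.09974943  0.24853418 -5.06531006] [-0.0036341   0.25804528 -0.06099238]
[367.7 254.6 224.4]
[380.  255.1 224.4]
[393.3 255.3 224.5]
[407.6 255.7 224.4]
[423.  256.  224.5]
```

View pics/w6.png

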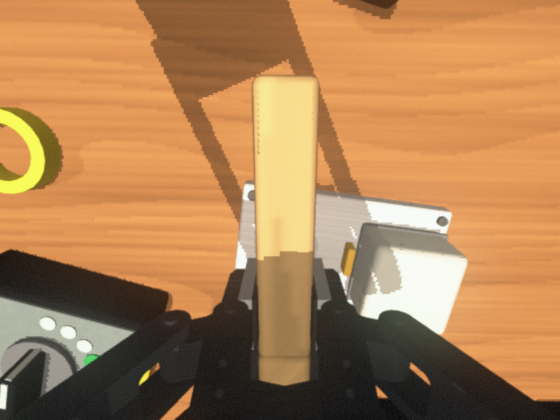

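The handle is still level at z 224.4, and the pin area below is clear. I'll return to the pad.

>>> send_rows(
  dp=[
    [5,-50,0],
    [10,-100,0],
    [15,-150,0],
    [18,-200,0],
    [21,-250,0],
  ],
  rot=[
    [0,0,0],
    [0,0,0],
    [0,0,0],
    [0,0,0],
    [0,0,0],
  ],
)

```text
time: 9.15
tool_pos: [471.3, 4.0, 206.5]
tcp_rot: [-179.8, -0.0, 91.3]
ft_force: [0.8, -0.1, -4.1]
finger_gap: 20.5
```

>>> send_rows(
  dp=[
    [0,-55,0],
    [0,-110,0],
    [0,-165,0],
    [0,-220,-10],
    [0,-265,-30],
  ],
  rot=[
    [0,0,0],
    [0,0,0],
    [0,0,0],
    [0,0,0],
    [0,0,0],
  ],
)

```text
time: 9.78
tool_pos: [471.8, -261.6, 177.2]
tcp_rot: [-180.0, 0.0, 91.2]
ft_force: [0.4, 0.5, -4.1]
finger_gap: 20.4
```

>>> send_rows(
  dp=[
    [0,0,0],
    [0,0,0],
    [0,0,0],
  ],
  rot=[
    [0,0,0],
    [0,0,0],
    [0,0,0],
  ],
)

```text
time: 10.15
tool_pos: [472.6, -258.5, 178.3]
tcp_rot: [-180.0, -0.0, 91.3]
ft_force: [-0.3, 0.3, -4.5]
finger_gap: 21.1
```

>>> send_rows(
  dp=[
    [0,-12,-30],
    [0,-13,-70],
    [0,-13,-105],
    [0,-13,-122],
    [0,-13,-128],
  ],
  rot=[
    [0,0,0],
    [0,0,0],
    [0,0,0],
    [0,0,0],
    [0,0,0],
  ],
)

```text
time: 10.78
tool_pos: [472.5, -271.8, 50.0]
tcp_rot: [-180.0, -0.0, 91.3]
ft_force: [-0.1, -0.4, -3.9]
finger_gap: 20.6
```

>>> send_rows(
  dp=[
    [0,0,0],
    [0,0,0],
    [0,0,0],
  ],
  rot=[
    [0,0,0],
    [0,0,0],
    [0,0,0],
  ],
)

```text
time: 11.15
tool_pos: [473.2, -273.1, 51.5]
tcp_rot: [179.9, 0.1, 91.3]
ft_force: [-0.3, -0.8, -4.3]
finger_gap: 20.9
```

>>> send_rows(
  dp=[
    [0,0,-2],
    [0,0,-4],
    [0,0,-6],
    [0,0,-6],
  ],
  rot=[
    [0,0,0],
    [0,0,0],
    [0,0,0],
    [0,0,0],
  ],
)

```text
time: 11.65
tool_pos: [472.2, -272.3, 43.9]
tcp_rot: [-180.0, -0.0, 91.3]
ft_force: [0.2, 0.6, -3.4]
finger_gap: 21.1
```

>>> send_rows(
  dp=[
    [0,0,-1],
    [0,0,-2],
    [0,0,-2],
  ],
  rot=[
    [0,0,0],
    [0,0,0],
    [0,0,0],
  ],
)

```text
time: 12.02
tool_pos: [472.4, -272.5, 42.2]
tcp_rot: [-180.0, -0.0, 91.3]
ft_force: [0.2, -0.1, -4.2]
finger_gap: 21.0
```

>>> send_rows(
  dp=[
    [0,0,-0.5],
    [0,0,-1],
    [0,0,-1],
  ],
  rot=[
    [0,0,0],
    [0,0,0],
    [0,0,0],
  ],
)

```text
time: 12.4
tool_pos: [472.4, -272.5, 41.2]
tcp_rot: [-180.0, -0.0, 91.3]
ft_force: [0.5, -1.0, -4.5]
finger_gap: 20.7
```

>>> send_rows(
  dp=[
    [0,0,-0.5],
    [0,0,-1],
    [0,0,-1],
  ],
  rot=[
    [0,0,0],
    [0,0,0],
    [0,0,0],
  ],
)

```text
time: 12.78
tool_pos: [472.4, -272.6, 40.8]
tcp_rot: [-180.0, 0.0, 91.3]
ft_force: [-4.6, 1.4, 3.6]
finger_gap: 20.5
```

Contact: the mallet is standing on the pad. I'll release it and retreat straight up.

>>> send_rows(
  dp=[
    [0,0,0],
    [0,0,0],
    [0,0,0],
    [0,0,0],
    [0,0,0],
  ],
  rot=[
    [0,0,0],
    [0,0,0],
    [0,0,0],
    [0,0,0],
    [0,0,0],
  ],
  jaw=60,
)

```text
time: 13.4
tool_pos: [472.5, -272.5, 40.3]
tcp_rot: [180.0, -0.0, 91.3]
ft_force: [0.4, 0.0, -0.4]
finger_gap: 59.9
```

>>> send_rows(
  dp=[
    [0,0,5],
    [0,0,20],
    [0,0,60],
    [0,0,110],
    [0,0,160],
  ],
  rot=[
    [0,0,0],
    [0,0,0],
    [0,0,0],
    [0,0,0],
    [0,0,0],
  ],
)

```text
time: 14.02
tool_pos: [472.4, -272.5, 203.1]
tcp_rot: [179.9, 0.0, 91.3]
ft_force: [0.7, -0.6, -0.8]
finger_gap: 60.2
```

```bash
python3 - <<'E'
from h import *
print(r.sense()['tool_pos'],r.sense()['tcp_rot'])
d=snap('wrist','w7');d=snap('scene','s7')
E
```

```text
[ 472.38494802 -272.48456037  203.108444  ] [1.79948501e+02 3.69559114e-02 9.12666356e+01]
```

View pics/s7.png

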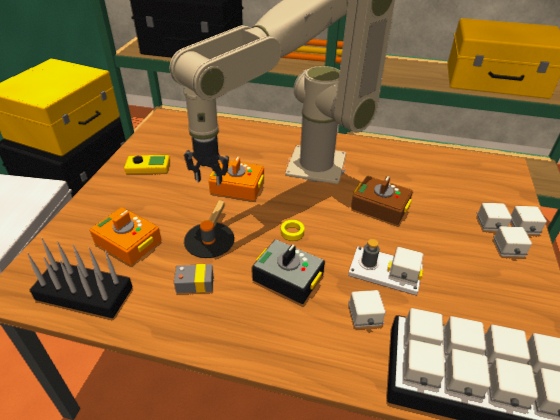

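View pics/w7.png

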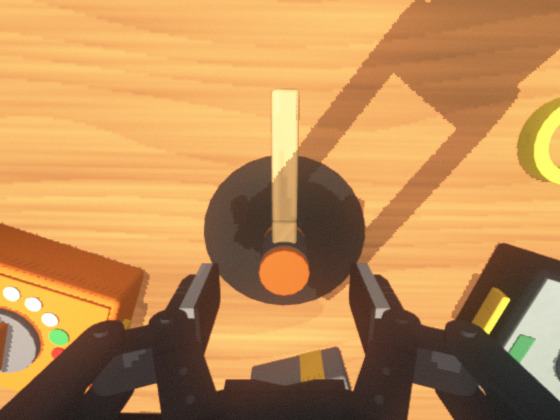

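The mallet stands upright on its pad with its head at wrist (284,270). The pin is up, and the bystanders haven't moved. Next is the dial.

>>> send_rows(
  dp=[
    [25,50,10],
    [50,100,20],
    [75,150,20],
    [100,200,20],
    [125,250,20],
  ],
  rot=[
    [0,0,-0.1],
    [0,0,-0.2],
    [0,0,-0.3],
    [0,0,-0.305],
    [0,0,-0.305],
  ],
)

```text
time: 14.75
tool_pos: [598.2, -20.8, 221.4]
tcp_rot: [179.9, -0.0, 73.8]
ft_force: [0.2, -1.0, 0.6]
finger_gap: 60.2
```

>>> send_rows(
  dp=[
    [20,40,0],
    [20,40,0],
    [20,40,0],
    [20,40,0],
  ],
  rot=[
    [0,0,0],
    [0,0,0],
    [0,0,0],
    [0,0,0],
  ],
)

```text
time: 15.25
tool_pos: [617.2, 16.4, 220.6]
tcp_rot: [180.0, 0.0, 73.7]
ft_force: [-0.2, -0.5, 0.1]
finger_gap: 59.9
```

```bash
python3 - <<'E'
from h import *
print(r.sense()['tool_pos'],r.sense()['tcp_rot'])
d=snap('wrist','w8')
E
```

```text
[617.18506907  16.4155788  220.63257931] [1.79984402e+02 1.33444561e-02 7.37261458e+01]
```

View pics/w8.png

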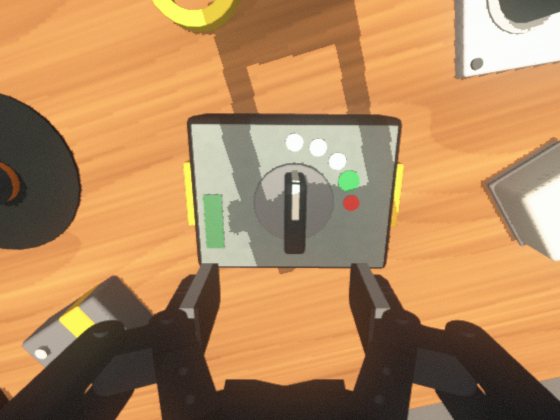

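```bash
python3 - <<'E'
from h import *
from scipy.optimize import least_squares as L
d=wristfix(load('w8'))
print('bar ends',ray(d,295,173,120),ray(d,295,252,120))
p=np.array([ray(d,*q,70)[:2] for q in [(294.5,142.5),(318,147.5),(337,161.5),(348.5,180),(351,203)]])
o=L(lambda c:np.hypot(*(p-c).T)-50,[620,23]);print(o.x,o.fun.round(1),np.degrees(np.arctan2(*(p-o.x).T[::-1])))
b=np.array([ray(d,*q,120)[:2] for q in [(295,173),(295,252)]]);print(b.mean(0),np.degrees(np.arctan2(*(b[1]-b[0])[::-1])),np.hypot(*(b[1]-b[0])))
E
```

```text
bar ends [588.84751695  33.51445544 120.        ] [646.84704985  17.17772992 120.        ]
[622.89160943  24.28195741] [ 0.1  0.  -0.2  0.1  0. ] [163.32556132 140.43296674 117.32999153  95.35734667  71.42379159]
[617.8472834   25.34609268] -15.730932969388212 60.25640562042019
```

>>> send_rows(
  dp=[
    [5,7,-20],
    [5,7,-50],
    [5,7,-80],
    [5,7,-105],
    [5,7,-117],
  ],
  rot=[
    [0,0,0],
    [0,0,0],
    [0,0,0],
    [0,0,0],
    [0,0,0],
  ],
  jaw=50,
)

```text
time: 15.92
tool_pos: [620.7, 24.5, 99.9]
tcp_rot: [-179.8, 0.1, 73.8]
ft_force: [0.1, -0.1, 0.1]
finger_gap: 49.9
```

>>> send_rows(
  dp=[
    [0,0,0],
    [0,0,0],
    [0,0,0],
  ],
  rot=[
    [0,0,0],
    [0,0,0],
    [0,0,0],
  ],
)

```text
time: 16.3
tool_pos: [623.4, 24.5, 104.8]
tcp_rot: [179.9, -0.0, 73.8]
ft_force: [0.2, 0.9, -0.4]
finger_gap: 50.4
```

>>> send_rows(
  dp=[
    [0,0,0],
    [0,0,0],
    [0,0,0],
    [0,0,0],
    [0,0,0],
  ],
  rot=[
    [0,0,0],
    [0,0,0],
    [0,0,0],
    [0,0,0],
    [0,0,0],
  ],
  jaw=5,
  force=60,
)

```text
time: 16.92
tool_pos: [622.4, 23.2, 104.2]
tcp_rot: [180.0, 0.1, 73.7]
ft_force: [-3.3, -5.6, 5.7]
finger_gap: 15.0
```

```bash
python3 - <<'E'
from h import *
s=r.sense();print({k:np.round(s[k],2) for k in ('tool_pos','tcp_rot','ft_force','wrist_torque','finger_gap','joint_pos')})
E
```

```text
{'tool_pos': array([622.43,  23.2 , 104.18]), 'tcp_rot': array([1.7997e+02, 9.0000e-02, 7.3740e+01]), 'ft_force': array([-3.25, -5.59,  5.72]), 'wrist_torque': array([-0.71,  0.59, -0.23]), 'finger_gap': np.float64(14.99), 'joint_pos': array([ -2.53,  16.95,  89.54,  -0.1 ,  73.5 , -76.24])}
```

>>> send_rows(
  dp=[
    [-0.3,-1,0],
    [-0.3,-1,0],
    [-0.3,-1,0],
    [-0.3,-1,0],
    [-0.3,-1,0],
  ],
  rot=[
    [0,0,-0.1],
    [0,0,-0.2],
    [0,0,-0.3],
    [0,0,-0.4],
    [0,0,-0.5],
  ],
)

```text
time: 17.55
tool_pos: [622.7, 23.4, 104.2]
tcp_rot: [179.9, -0.0, 45.0]
ft_force: [-1.6, -0.3, 3.4]
finger_gap: 15.3
```

```bash
python3 - <<'E'
from h import *
s=r.sense();print({k:np.round(s[k],2) for k in ('tool_pos','tcp_rot','ft_force','wrist_torque','finger_gap','joint_pos')})
E
```

```text
{'tool_pos': array([622.65,  23.39, 104.18]), 'tcp_rot': array([ 1.7994e+02, -5.0000e-02,  4.4970e+01]), 'ft_force': array([-1.58, -0.33,  3.43]), 'wrist_torque': array([ 0.08, -0.08,  0.17]), 'finger_gap': np.float64(15.3), 'joint_pos': array([-2.560e+00,  1.692e+01,  8.958e+01, -1.000e-02,  7.342e+01,
       -4.752e+01])}
```

>>> send_rows(
  dp=[
    [0,0,0],
    [0,0,0],
    [0,0,0],
    [0,0,0],
    [0,0,0],
  ],
  rot=[
    [0,0,-0.14],
    [0,0,-0.28],
    [0,0,-0.42],
    [0,0,-0.56],
    [0,0,-0.68],
  ],
)

```text
time: 18.18
tool_pos: [623.2, 23.6, 104.2]
tcp_rot: [180.0, -0.1, 6.0]
ft_force: [2.3, 0.4, 1.0]
finger_gap: 15.2
```

>>> send_rows(
  dp=[
    [0,0,0],
    [0,0,0],
    [0,0,0],
  ],
  rot=[
    [0,0,0],
    [0,0,0],
    [0,0,0],
  ],
)

```text
time: 18.55
tool_pos: [623.1, 23.5, 104.2]
tcp_rot: [180.0, -0.1, 6.3]
ft_force: [5.2, 1.2, 3.5]
finger_gap: 15.2
```

```bash
python3 - <<'E'
from h import *
s=r.sense();print({k:np.round(s[k],2) for k in ('tool_pos','tcp_rot','ft_force','wrist_torque','finger_gap','joint_pos')})
d=snap('wrist','w9');d=snap('top','t9');im=d['pixels'][:,:,::-1]
cv2.imwrite('pics/t9c.png',cv2.resize(im[115:215,180:300],None,fx=5,fy=5))
E
```

```text
{'tool_pos': array([623.13,  23.54, 104.18]), 'tcp_rot': array([ 1.7999e+02, -1.4000e-01,  6.2800e+00]), 'ft_force': array([5.2 , 1.22, 3.53]), 'wrist_torque': array([ 0.16, -1.04,  0.16]), 'finger_gap': np.float64(15.21), 'joint_pos': array([-2.550e+00,  1.693e+01,  8.956e+01,  1.000e-02,  7.337e+01,
       -8.830e+00])}
```

View pics/w9.png

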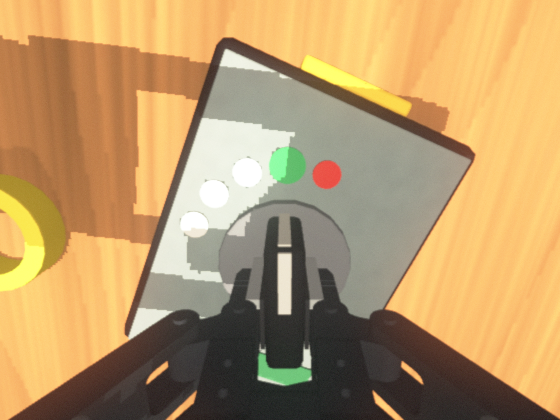

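View pics/t9c.png

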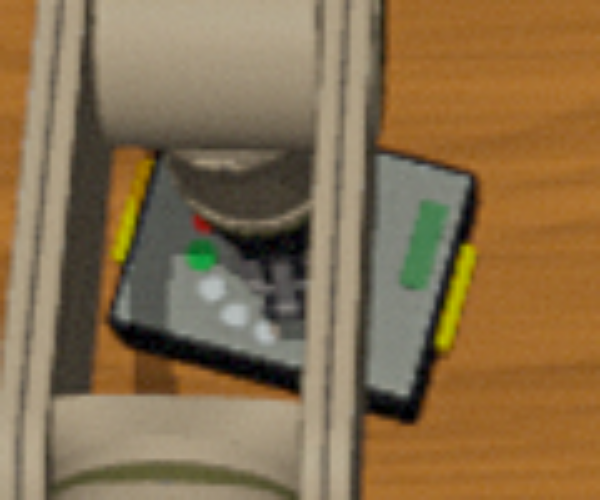

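The pointer line (284,217–313) aims at the green dot (287,165), with the red dot at (327,174). I'll compute the angle.

```bash
python3 - <<'E'
from h import *
d=wristfix(load('w9'))
from scipy.optimize import least_squares as L
p=np.array([ray(d,*q,70)[:2] for q in [(194,224),(214.5,193.5),(247,172),(287,165),(326.5,174)]])
o=L(lambda c:np.hypot(*(p-c).T)-50,[620,23]);a=np.degrees(np.arctan2(*(p-o.x).T[::-1]));print(o.x,o.fun.round(1),a)
q=np.array([ray(d,*q,120)[:2] for q in [(284.5,215),(284.5,252),(284.5,313)]]);b=np.degrees(np.arctan2(*(q[0]-q[2])[::-1]));print('bar',b,'dial angle from rest dot', np.radians(a[0]-b))
print(r.sense()['wrist_torque'])
E
```

```text
[622.13888325  23.73424844] [ 0.3 -0.2 -0.1  0.   0.1] [163.82217343 140.66023085 117.52260583  94.42668539  71.35110402]
bar 96.26293654506543 dial angle from rest dot 1.1791311237666402
[ 0.16819087 -1.06493112  0.16369598]
```

The dial reads 1.18 rad, inside 1.04–1.36. I'll hold briefly, confirm it is steady and hand in.

>>> send_rows(
  dp=[
    [0,0,0],
    [0,0,0],
    [0,0,0],
    [0,0,0],
  ],
  rot=[
    [0,0,0],
    [0,0,0],
    [0,0,0],
    [0,0,0],
  ],
)

```text
time: 19.15
tool_pos: [623.1, 23.6, 104.2]
tcp_rot: [180.0, -0.1, 6.2]
ft_force: [4.9, 1.0, 4.6]
finger_gap: 15.3
```

```bash
python3 - <<'E'
from h import *
s=r.sense();print(s['tcp_rot'],s['wrist_torque'],s['finger_gap'])
d=snap('scene','s10');w=snap('wrist','w10');print(np.abs(w['pixels'].astype(int)-load('w9')['pixels']).mean())
E
```

```text
[ 1.79989403e+02 -1.32903824e-01  6.24328080e+00] [ 0.09273212 -1.04964873  0.15194662] 15.322858649046106
1.631189058956916
```

View pics/s10.png

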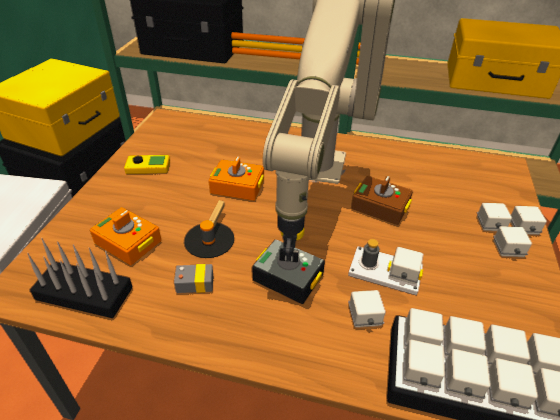

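The mallet stands on its pad at (208,232). The pin is up at (372,246), the battery and spare sensor haven't moved, the tape roll is mostly hidden behind the gripper, and the dial is steady.

```bash
python3 -c "
from h import *
print(job.hand_in())"
```

```text
the job is handed in; nothing more can be done
None
```

I did the whole job in the order asked and handed it in at about 19 s, with the gripper still holding the dial at the third click.

- **Blow:** I hit the brass-capped pin once with the mallet head. The wrist force changed by about 5.5 N, which suggests the pin went down about 11 mm. The arm was still moving down at roughly 60–100 mm/s. The pin's own travel can't be read, so this is inferred from force and speed. Afterwards the pin was back up.
- **Mallet:** It stands upright on its pad and has been let go. Its head is about 7 mm from the pad's centre, going by the arm's position at release.
- **Dial:** The last measured angle was 1.18 rad, inside the 1.04–1.36 range, with the pointer on the green mark. The spring torque was about 0.15 N m and the dial held steady.
- **Bystanders:** The spare sensor and battery look unmoved in the final picture. The tape roll was mostly hidden behind the gripper there, but an earlier picture showed it in place.

No final check failed. Two things disagreed along the way:
- **Camera positions:** The camera views differed by 2–7 mm, within what the head and jaws could absorb.
- **Short moves:** Early moves stopped short of the requested pose, so I worked from measured positions after that.

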